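# Lock the label-roll shaft with its pin

### The arm

A 6-joint arm with a two-finger parallel gripper is mounted at the origin on the work surface; the furniture and walls round the work are solid. World frame = base frame: x ahead of the robot, y to its left, z up, the work surface at z = 0. Lengths are in m, angles in rad, forces in N, time in s.
With the tool pointing down it reaches from about 0.3 to 0.775 m from the base axis. Payload 14.6 kg.
Tool frame: the origin (TCP) lies midway between the tips of the shut fingers; the grasp point (between the pads) lies 19 mm behind it (ctrl.tcp_to_grasp is the z of the grasp point in the tool frame, in m); z points along the fingers, y is the line along which they close (so a half turn about z gives the same grasp; the last joint's range is limited). The gripper opens to 94 mm and grips with 3 to 60 N. Pads are 16 mm wide; open, the fingers measure 119 mm over their backs; the gripper's body (75 mm by 177 mm) begins 78 mm behind the grasp point.
Start: joints at [-1.199, 0.3, 1.521, -0, 1.321, -0.067], TCP at [0.234, -0.498, 0.205] pointing down, gripper open.
Joint ranges: [-3.03, 3.03], [-0.79, 2.21], [0.23, 2.52], [-1.04, 4.18], [0, 3.07], [-2.55, 2.55]. Speed limits (rad/s): [2.22, 2.22, 2.57, 3.14, 3.14, 3.14].

### API

Orientations are given as [roll, pitch, yaw] about the fixed x, y, z axes, in that order (R = Rz(yaw) Ry(pitch) Rx(roll)).
In Python, from station import monitor, camera, ctrl gives the robot as it stands.
- The arm moves only by the tool apply_moves, never from a script. Its argument "plan" is one flat list of numbers, 4 for each row, row after row: the shift along the tool's x, y, z in mm, then the turn about the tool's z in rad. In form: [dx, dy, dz, spin, dx, dy, dz, spin, ...]. A call has 1 to 20 rows; each row shifts and turns the commanded pose from where the row before left it, along the tool's axes as they then stand; what a row does not reach is not made up. A row lasts 1/10 s, in which the tool goes at most 50 mm and 8.59 degrees, less where a joint would pass 70% of its speed; a pose out of reach is approached as far as the arm can. A call is refused whole if a number of a shift passes 50 or a number of a turn 0.15, either way. A call with a gripper value outside its range is refused whole. "hand" is the gripper command: -1 is shut, 1 is fully open, values between are in proportion, set as the call begins (left out, the last holds). The fingers move at their own pace and stop on an object; "squeeze" is the grip in N (left out, the last holds). Time passes only in rows, so rows that do not move let the fingers close. It gives the time, the measured TCP pose, the force, the opening and the grip force at its end, in the units of the state.
- monitor.get_obs(): the state, without advancing time (a new reading comes with each control period).
- camera(name): name is "side" or "top" or "wrist"; returns a dict with "image" (400x640x3 uint8, red, green, blue), "range_z" (400x640 float32, m along the optical axis (not along the pixel's ray), 0 where there is no reading), "mtx" (3x3 intrinsics, pixels), "distortion" ([k1, k2, p1, p2, k3] as OpenCV has them; the pictures are not rectified), "rvec" (rotation vector, rad) and "tvec" (3), from world to camera coordinates, as OpenCV has them. Camera axes: x right, y down, z forward; pixel columns grow to the right and rows downward; lengths in m; the calibration is good to about 2 mm. A picture is of the moment at which its call begins.
- ctrl.hand_in(): hands the job in; it is judged then, once.
The state is a dict: "time_s": time; "qpos": joint angles; "joint_vel": joint speeds; "tau": joint torques, N m; "ee_pos": TCP position; "eef_rot": TCP orientation; "force": force on the tool from outside, world axes, zero at the start; "moment": the same for the moment, N m; "grip_width": finger opening in m; "grip_force": force on a finger pad.
Only numpy, scipy, OpenCV 4.12 (cv2) and the standard library are available. Lean on these libraries where they do the work, as an engineer would, in place of code of your own. Each camera call takes 0.05 s, during which the arm holds its last target. There are 200 camera calls.

### The job

Lock the label roll's shaft so that it cannot unwind: swing the lever of the roll stand up to its stop, so that the hidden cross-hole in the shaft lines up under the funnel, then put the pin with the round head down through the funnel until it is fully home, and let go. Leave the T-handled pin in its rack.

Things in the scene. Friction and masses are not known exactly. Their poses are not given: they have to be found in the camera images.
- lever_knob (a point): Centre of the lever's black 32 mm ball knob; z points out along the lever. 70 mm from the shaft axis, 90 mm to the +y side of guide_mouth. The lever leans 30-52 deg to the stand's -x side (2 N moves it, it stays where left); pinch the ball across y and swing it up. Upright it meets a stop peg on its +x side: there the shaft's cross-hole stands vertical, as it must within 10 deg.
- guide_mouth (a point): Centre of the funnel's open top on the fixed roll stand (paper roll on one shaft end, lever on the other), 107 mm above the table. z up, y along the shaft to the lever; shaft axis 52 mm below. Funnel 31 mm across outside, 25 inside, narrowing over 20 mm to a 16 mm hole in the bridge (56 x 70 mm). The shaft's cross-hole is 20 mm square. The pin's head rests on the rim when home.
- pin_head (a point): Centre of the locking pin's head: plain round steel cylinder 32 mm across, 44 mm tall, above a 12 mm shank 78 mm long with pointed nose; z up along the pin. Stands loose in either of two 44 mm deep holes 90 mm apart in a fixed grey rack 50 mm high, 34 mm of shank in sight. 0.1-0.2 kg. When home, this point is 22 mm above guide_mouth.
- tpin_head (a point): Centre of the cross-bar (60 x 14 x 16 mm along x) of the other steel pin, the T-handled one, in the other hole of the rack; 110 mm above the tip of its 12 mm shank. Not for this job: leave it in its hole.
Not all that is in view belongs to the job. What is shaped like the part that bears pin_head but blue is not meant.

How it is judged:
At the end, for the whole second after the job is handed in: The round-headed pin is down through funnel and shaft: its head centre less than 30 mm above the funnel mouth (22 mm when home), within 12 mm of its axis, pin upright within 11 degrees, lever within 17 degrees of upright; the T-handled pin is still in its hole (head within 40 mm of where it was) (z of pin_head in the frame of guide_mouth below 0.03 m and horizontal distance between pin_head and guide_mouth below 0.012 m and angle between pin_head's own z axis and vertical below 0.2 rad and angle between lever_knob's own z axis and vertical below 0.3 rad and distance of tpin_head from where it was at the start of the episode below 0.04 m); the robot touches nothing.
It fails at once if the T-handled pin is pulled out of its rack (distance of tpin_head from where it was at the start of the episode above 0.04 m).
It also fails if it takes over 50 s, if anything falls off the work surface, if the arm or the gripper's body presses on something with over 40 N, if the wrist force passes 120 N, or if a joint passes its speed limit or range.

## Working session

There is one attempt and no reset: what is moved stays moved. The work goes in short steps, Python scripts to look and compute and a tool call to move; the robot and the scene stay as the last step left them, time stands still between calls to the robot, and variables do not carry over. Pictures are saved under pics/ and viewed, at most 10 in all, crops included, and the job is handed in when it is done.

Besides the shell and the picture viewer there is one more tool, called after "Call:" as name(argument=value, ...) on one line, values as JSON. apply_moves: Moves the arm, as the interface text tells. Its arguments: {"type":"object","properties":{"plan":{"type":"array","items":{"type":"number"}},"hand":{"type":"number"},"squeeze":{"type":"number"}},"required":["plan"]}

```bash
ls; mkdir -p pics; cat > h.py <<'E'
import numpy as np, cv2
from station import monitor, camera, ctrl
def cam(n):
    c=camera(n); c['R']=cv2.Rodrigues(np.array(c['rvec'],float))[0]; c['t']=np.array(c['tvec'],float).ravel()
    return c
def pts(c):
    "world xyz per pixel from range"
    h,w=c['range_z'].shape
    u,v=np.meshgrid(np.arange(w),np.arange(h))
    p=cv2.undistortPoints(np.stack([u,v],-1).reshape(-1,1,2).astype(np.float64),np.array(c['mtx']),np.array(c['distortion'])).reshape(h,w,2)
    z=c['range_z'][...,None]
    P=np.concatenate([p*z,z],-1)
    W=(P-c['t'])@c['R']
    W[c['range_z']<=0]=np.nan
    return W
def save(c,n): cv2.imwrite('pics/'+n,cv2.cvtColor(c['image'],cv2.COLOR_RGB2BGR))
E
python3 - <<'E'
from h import *
for n in ['side','top']:
    c=cam(n); save(c,n+'0.png'); np.savez(n+'0.npz',img=c['image'],W=pts(c)); print(n,-c['R'].T@c['t'],c['R'][2])
E
```

```text
pics
side [0.47720868 0.86423868 0.48872172] [ 0.02344024 -0.92128631 -0.38817791]
top [ 0.32232233 -0.04531928  0.96850702] [ 0.21608863 -0.0253827  -0.97604376]
```

View pics/side0.png

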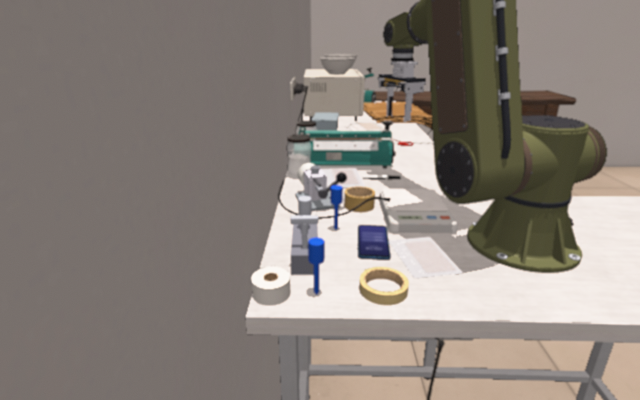

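View pics/top0.png

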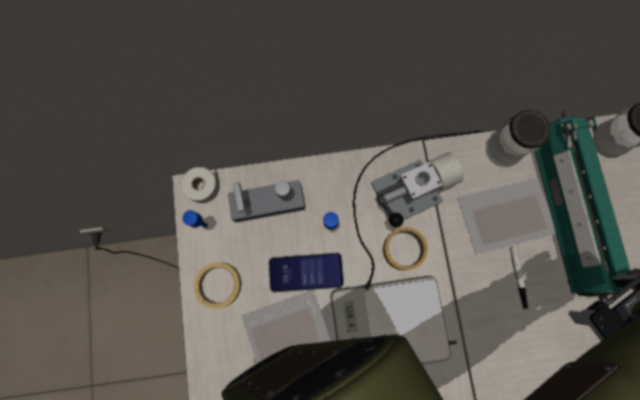

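The top view shows the rack at about (267,200) with the T-pin at (238,197) and the steel round-headed pin at (283,189). The stand's funnel is at (423,178), the black knob at (396,219) and the paper roll at (445,170). The blue round-headed pins at (192,218) and (331,221) are decoys because of their colour. A wall runs close behind, at the +x side. Next I measure with depth and enlarge one crop.

```bash
python3 - <<'E'
from h import *
d=np.load('top0.npz'); W=d['W']; I=d['img']
def near(u,v,r=3):
    p=W[v-r:v+r+1,u-r:u+r+1].reshape(-1,3); return np.nanmedian(p,0).round(4)
for n,u,v in [('tpin',238,197),('pin',283,189),('funnel',423,178),('knob',396,219),('roll',450,170),('blue',331,221),('wall',300,120),('rackL',235,212),('rackR',299,205),('tape',200,184),('ring',388,248),('jar',530,130),('box',395,300)]: print(n,near(u,v,2))
hsv=cv2.cvtColor(I,cv2.COLOR_RGB2HSV)
def fit(u0,v0,u1,v1,z0,z1):
    m=np.zeros(W.shape[:2],bool); m[v0:v1,u0:u1]=True
    m&=(W[...,2]>z0)&(W[...,2]<z1); P=W[m]
    (cx,cy),s,a=cv2.minAreaRect(P[:,:2].astype(np.float32)*1000)
    cc,r=cv2.minEnclosingCircle(P[:,:2].astype(np.float32)*1000)
    print(m.sum(),np.round(P.mean(0),4),'rect',np.round((cx,cy,*s,a),1),'circ',np.round((*cc,r),1),'z',np.percentile(P[:,2],[5,50,95]).round(4))
print('pin');fit(265,170,305,210,.105,.2)
print('tpin');fit(225,175,250,215,.1,.2)
print('rack');fit(220,170,310,225,.044,.056)
print('funnel rim');fit(395,150,450,205,.1,.115)
print('bridge');fit(395,150,450,205,.08,.095)
print('knob');fit(383,205,410,232,.05,.2)
c=cv2.resize(I[140:240,180:470],None,fx=2.7,fy=2.7,interpolation=cv2.INTER_CUBIC); cv2.imwrite('pics/crop1.png',c[...,::-1])
Wz=W[...,2]
E
```

```text
tpin [0.5208 0.1104 0.1243]
pin [0.523  0.0187 0.129 ]
funnel [ 0.5152 -0.2746  0.08  ]
knob [ 0.4327 -0.196   0.1147]
roll [ 0.5228 -0.332   0.0903]
blue [ 0.4467 -0.0671  0.1225]
wall [ 0.6336 -0.035   0.2013]
rackL [0.5059 0.1336 0.0501]
rackR [ 0.5014 -0.0054  0.0505]
tape [0.5935 0.2172 0.0012]
ring [ 0.3842 -0.1806  0.0458]
jar [ 0.5705 -0.4957  0.14  ]
box [ 0.2745 -0.1776  0.0374]
pin
223 [0.5239 0.0204 0.1259] rect [525.4  21.4  30.8  30.2  48.9] circ [525.8  21.5  16.1] z [0.1104 0.1278 0.1303]
tpin
231 [0.5213 0.11   0.1225] rect [522.1 110.8  60.1  15.1   2.8] circ [522.1 111.1  30.2] z [0.1139 0.1234 0.1261]
rack
1609 [0.521  0.0657 0.0503] rect [524.4  66.5  61.1 160.8   2.5] circ [525.5  66.2  84.5] z [0.0473 0.0503 0.0531]
funnel rim
84 [ 0.5123 -0.27    0.1059] rect [ 511.1 -268.8   29.1   28.1   82.5] circ [ 511.1 -268.5   15.3] z [0.1013 0.1065 0.1084]
bridge
1132 [ 0.515  -0.2801  0.0874] rect [ 514.4 -279.8   56.3  140.    16.5] circ [ 529.6 -275.3   70.5] z [0.0829 0.0874 0.0914]
knob
249 [ 0.4375 -0.1948  0.103 ] rect [ 436.3 -195.1   72.8   31.1   36.6] circ [ 444.2 -205.7   36.5] z [0.0756 0.1085 0.115 ]
```

View pics/crop1.png

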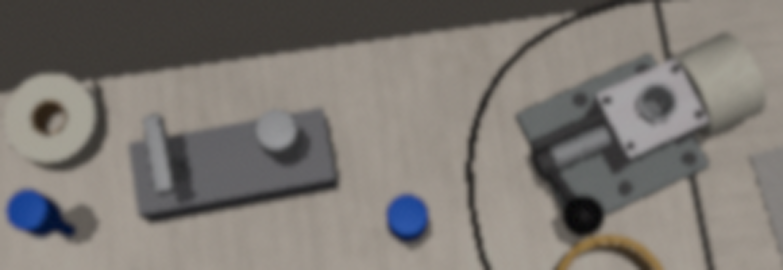

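The crop confirms it: the plain steel cylinder head, crop (277,131), is the pin to use. The T-bar at (157,155) stays, and the blue ones are decoys. The depth data agree: funnel about (0.511,-0.269), stand yaw about 16.5°, and the knob leaning about 51°. Now I get the tool axes and the moves.

```bash
cat >> h.py <<'E'
from scipy.spatial.transform import Rotation as Ro
def state():
    o=monitor.get_obs(); R=Ro.from_euler('xyz',o['eef_rot']).as_matrix(); return o,np.array(o['ee_pos']),R
def go(goal,yaw_y=None):
    "tool-axis shift (mm) to TCP goal; yaw_y: desired world angle of tool y (deg)"
    o,p,R=state(); d=R.T@(np.array(goal)-p)*1000
    print('t',round(o['time_s'],2),'tcp',p.round(4),'shift mm',d.round(1))
    a=np.degrees(np.arctan2(R[1,1],R[0,1])); print('tool y at',a.round(2),'tool x',R[:,0].round(3),'z',R[:,2].round(3))
    if yaw_y is not None:
        e=(yaw_y-a+90)%180-90; print('spin rad (about tool z)',-np.radians(e).round(3),'q6',o['qpos'][5])
E
python3 - <<'E'
from h import *
d=np.load('top0.npz'); W=d['W']
m=(W[...,2]>.15)&(W[...,2]<.4)&(W[...,0]>.5)
P=W[m]; print('wall pts', m.sum()); 
for y in np.arange(-.6,.3,.1):
    q=P[abs(P[:,1]-y)<.02]
    if len(q): print(y.round(1), q[:,0].min().round(3), np.median(q[:,0]).round(3))
# bridge yaw: only points at bridge top, exclude roll by height and y range; orientation of shaft
m=(W[...,2]>.082)&(W[...,2]<.092); m[:150]=0;m[205:]=0;m[:,:395]=0;m[:,450:]=0
P=W[m][:,:2]-[.511,-.269]; P=P[np.linalg.norm(P,axis=1)<.04]; print(len(P))
h=np.zeros((4,1))
m2=(W[...,2]>.01)&(W[...,2]<.03)&(abs(W[...,0]-.5)<.1)&(abs(W[...,1]+.24)<.12)
print('base',cv2.minAreaRect(W[m2][:,:2].astype(np.float32)*1000))
go([.433,-.198,.33],90+16.5)
E
```

```text
wall pts 39763
-0.6 0.633 0.635
-0.5 0.632 0.635
-0.4 0.632 0.635
-0.3 0.632 0.635
-0.2 0.632 0.634
-0.1 0.632 0.634
-0.0 0.632 0.634
0.1 0.632 0.634
0.2 0.632 0.634
719
base ((498.463134765625, -223.46337890625), (205.00563049316406, 195.0267333984375), 88.48201751708984)
t 0.1 tcp [ 0.2336 -0.4977  0.205 ] shift mm [ 307.8 -186.7 -124.8]
tool y at -64.86 tool x [0.905 0.425 0.   ] z [-0.     0.001 -1.   ]
spin rad (about tool z) 0.151 q6 -0.0666224847616874
```

Call:
apply_moves(plan=[0,0,-45,0,0,0,-45,0,0,0,-35,0,31,-19,0,0,31,-19,0,0,31,-19,0,0,31,-19,0,0,31,-19,0,0,31,-19,0,0,31,-19,0,0,31,-19,0,0,31,-19,0,0,31,-19,0,0,0,0,0,0.075,0,0,0,0.075,0,0,0,0,0,0,0,0], hand=0.28, squeeze=20)

```text
time_s: 1.8
ee_pos: [0.4335, -0.1942, 0.3303]
eef_rot: [-3.141, 0.0, 0.291]
force: [-0.9, -0.9, 0.8]
grip_width: 0.0601
grip_force: 0.0
```

```bash
python3 - <<'E'
from h import *
go([.433,-.198,.0795],106.5)
c=cam('wrist'); save(c,'w1.png'); W=pts(c); np.savez('w1.npz',img=c['image'],W=W)
I=c['image']; hsv=cv2.cvtColor(I,cv2.COLOR_RGB2HSV)
m=(np.hypot(W[...,0]-.433,W[...,1]+.198)<.03)&(W[...,2]>.075)
P=W[m]; print('knob',m.sum(),P.mean(0).round(4),'max z',np.percentile(P[:,2],99).round(4), cv2.minEnclosingCircle(P[:,:2].astype(np.float32)*1000))
m=(np.hypot(W[...,0]-.511,W[...,1]+.269)<.025)&(W[...,2]>.1); P=W[m]
if len(P): print('rim',m.sum(),cv2.minEnclosingCircle(P[:,:2].astype(np.float32)*1000),np.median(P[:,2]))
E
```

```text
t 1.8 tcp [ 0.4335 -0.1942  0.3303] shift mm [ -1.5   3.5 250.8]
tool y at -73.34 tool x [ 0.958  0.287 -0.   ] z [-0.  0. -1.]
spin rad (about tool z) 0.003 q6 0.7815616879485543
knob 13573 [ 0.4534 -0.1974  0.428 ] max z 0.4657 ((439.11767578125, -198.72845458984375), 28.720605850219727)
rim 318 ((506.43560791015625, -267.2544250488281), 20.115665435791016) 0.10676199232842988
```

View pics/w1.png

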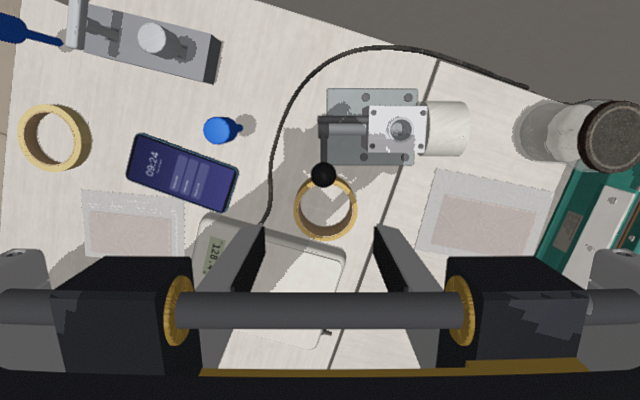

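The wrist view shows the knob at (323,174), the funnel at (402,128) and the shaft running level in the picture, so the tool y axis lies along the shaft. Now I refine the knob and rim positions.

```bash
python3 - <<'E'
from h import *
d=np.load('w1.npz'); W=d['W']; I=d['img']
g=I.max(2); m=(g<45).astype(np.uint8); m[:155]=0;m[200:]=0;m[:,:305]=0;m[:,345:]=0
m=cv2.morphologyEx(m,cv2.MORPH_OPEN,np.ones((5,5)))
cs,_=cv2.findContours(m,0,1); k=max(cs,key=cv2.contourArea); print('knob px',cv2.minEnclosingCircle(k))
P=W[(m>0)&(W[...,2]>.06)]; 
A=np.c_[2*P,np.ones(len(P))]; s=np.linalg.lstsq(A,(P**2).sum(1),rcond=None)[0]; print('sphere',s[:3].round(4),'r',np.sqrt(s[3]+s[:3]@s[:3]).round(4),'mean',P.mean(0).round(4),P[:,2].max())
m=np.zeros(g.shape,bool); m[100:155,375:428]=1; m&=(abs(W[...,2]-.107)<.004); P=W[m]; v,u=np.where(m)
print('rim',len(P),cv2.minEnclosingCircle(P[:,:2].astype(np.float32)*1000),cv2.fitEllipse(P[:,:2].astype(np.float32)*1000),u.min(),u.max(),v.min(),v.max())
m=np.zeros(g.shape,bool); m[80:175,355:430]=1; m&=(abs(W[...,2]-.087)<.003); print('bridge',cv2.minAreaRect(W[m][:,:2].astype(np.float32)*1000))
E
```

```text
knob px ((323.080322265625, 174.17356872558594), 12.518898010253906)
sphere [ 0.4336 -0.1984  0.0996] r 0.0154 mean [ 0.4354 -0.1981  0.1105] 0.11663785215986068
rim 230 ((510.7920227050781, -269.4985046386719), 15.379840850830078) ((510.76666259765625, -269.3516845703125), (27.113643646240234, 27.561491012573242), 51.4656982421875) 388 413 117 143
bridge ((509.4123229980469, -264.80340576171875), (55.6223258972168, 93.11569213867188), 17.053394317626953)
```

Call:
apply_moves(plan=[-1,4,0,0,0,0,40,0,0,0,40,0,0,0,40,0,0,0,40,0,0,0,30,0,0,0,30,0,0,0,20,0,0,0,10,0,0,0,0,0,0,0,0,0])

```text
time_s: 2.95
ee_pos: [0.4341, -0.1987, 0.0813]
eef_rot: [3.141, -0.001, 0.289]
force: [-0.7, -0.1, 0.8]
grip_width: 0.06
grip_force: 0.0
```

Call:
apply_moves(plan=[0,0,0,0,0,0,0,0,0,0,0,0,0,0,0,0,0,0,0,0,0,0,0,0], hand=-1, squeeze=15)

```text
time_s: 3.55
ee_pos: [0.4344, -0.1993, 0.081]
eef_rot: [3.139, -0.001, 0.289]
force: [1.9, -7.5, 0.0]
grip_width: 0.031
grip_force: 15.0
```

Call:
apply_moves(plan=[4.4,0.5,-4.9,0,5.5,0,-4.9,0,5.9,0,-4.3,0,6.3,0,-3.7,0,6.7,0,-3,0,7,0,-2.3,0,7.2,0,-1.5,0,0,0,0,0,0,0,0,0])

```text
time_s: 4.45
ee_pos: [0.4756, -0.1871, 0.1056]
eef_rot: [3.14, -0.001, 0.289]
force: [1.5, -5.8, 3.2]
grip_width: 0.0312
grip_force: 15.0
```

Call:
apply_moves(plan=[4,0,-0.6,0,3.3,0,-0.2,0,2,0,0,0,1.5,0,0,0,0,0,0,0,0,0,0,0])

```text
time_s: 5.05
ee_pos: [0.4857, -0.1841, 0.1065]
eef_rot: [3.14, -0.001, 0.289]
force: [0.4, -4.7, 5.9]
grip_width: 0.0311
grip_force: 15.0
```

Call:
apply_moves(plan=[1.5,0,0,0,0,0,0,0,1.5,0,0,0,0,0,0,0])

```text
time_s: 5.45
ee_pos: [0.4885, -0.1833, 0.1065]
eef_rot: [3.14, -0.001, 0.289]
force: [-0.1, -4.8, 6.5]
grip_width: 0.0313
grip_force: 15.0
```

Call:
apply_moves(plan=[2,0,0,0,0,0,0,0,2,0,0,0,0,0,0,0])

```text
time_s: 5.85
ee_pos: [0.4918, -0.1823, 0.1063]
eef_rot: [3.14, 0.001, 0.289]
force: [-3.3, -6.5, 6.3]
grip_width: 0.0308
grip_force: 15.0
```

```bash
python3 - <<'E'
from h import *
c=cam('wrist'); a=c['image']; s=cam('side'); b=cv2.resize(s['image'][140:230,270:400],None,fx=3.5,fy=3.5,interpolation=cv2.INTER_CUBIC)
x=np.zeros((600,640,3),np.uint8); x[:285]=a[20:305]; x[285:600,:455]=b; cv2.imwrite('pics/k1.png',x[...,::-1]); print(monitor.get_obs()['force'],monitor.get_obs()['moment'])
E
```

```text
[-3.58915435 -6.5139771   6.34156792] [-1.12242128  0.76648785 -0.01158985]
```

View pics/k1.png

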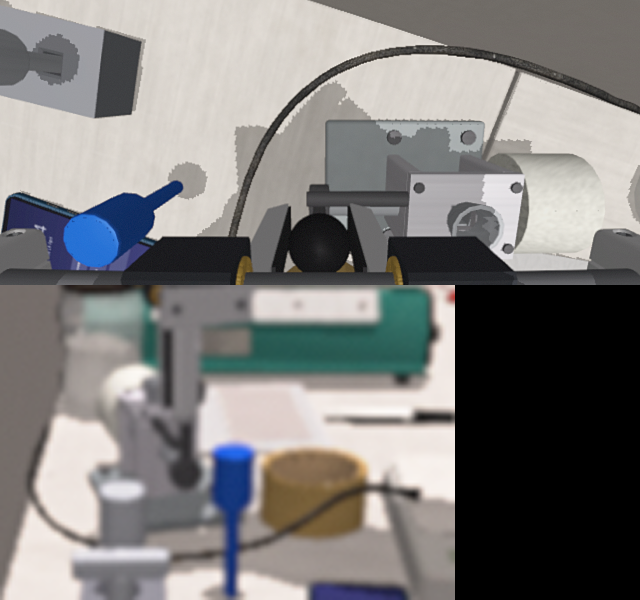

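```bash
python3 - <<'E'
from h import *
c=cam('side')
for n,p in dict(knob0=[.4336,-.1984,.0996],hub=[.4845,-.1833,.055],knob_up=[.4845,-.1833,.125],grasp=[.4918,-.1823,.1253]).items():
    print(n,cv2.projectPoints(np.array([p]),np.array(c['rvec']),np.array(c['tvec']),np.array(c['mtx']),np.array(c['distortion']))[0].ravel().round(1))
W=pts(c); print(W[193,323], W[177,341],W[170,320])
E
```

```text
knob0 [341.5 177.3]
hub [323.6 193.6]
knob_up [323.7 170.5]
grasp [321.1 170.5]
[ 0.48606377 -0.1755278   0.06010109] [ 0.42473929 -0.45923201  0.00513019] [ 0.49430613 -0.15573689  0.13593241]
```

The dark spot in the side view at (323,193) is the lever's hub, by projection. The knob itself is between the fingers at about (321,170), so the lever is upright. I let go, rise and check.

Call:
apply_moves(plan=[0,0,0,0,0,0,0,0,0,0,0,0,0,0,0,0,0,0,-20,0,0,0,-40,0,0,0,-45,0,0,0,-45,0,0,0,-45,0,-45,0,0,0,0,0,0,0], hand=0.28)

```text
time_s: 7.1
ee_pos: [0.4469, -0.1949, 0.3021]
eef_rot: [3.14, -0.001, 0.288]
force: [-0.2, 0.7, -0.8]
grip_width: 0.0602
grip_force: 0.0
```

```bash
python3 - <<'E'
from h import *
c=cam('wrist'); W=pts(c); I=c['image']; o=monitor.get_obs(); print(o['time_s'],o['ee_pos'],o['force'])
m=(np.hypot(W[...,0]-.4845,W[...,1]+.1833)<.035)&(W[...,2]>.115)&(W[...,2]<.16); m&=I.max(2)<60
P=W[m]; A=np.c_[2*P,np.ones(len(P))]; s=np.linalg.lstsq(A,(P**2).sum(1),rcond=None)[0]; print(len(P),'sphere',s[:3].round(4),'r',np.sqrt(s[3]+s[:3]@s[:3]).round(4))
m=(np.hypot(W[...,0]-.511,W[...,1]+.269)<.022)&(abs(W[...,2]-.107)<.004); P=W[m]
print('rim',len(P),cv2.minEnclosingCircle(P[:,:2].astype(np.float32)*1000),np.median(P[:,2]))
t=np.radians(17); k=s[:2]-[.5108,-.2694]; x=k@[np.cos(t),np.sin(t)]; print('knob stand-x',x,'lean deg',np.degrees(np.arctan2(x,s[2]-.055)), 'y',k@[-np.sin(t),np.cos(t)])
m=np.zeros(I.shape[:2],bool); m|=(np.hypot(W[...,0]-.525,W[...,1]-.021)<.03)&(W[...,2]>.122)&(W[...,2]<.133); P=W[m]
if len(P): print('pin',len(P),cv2.minEnclosingCircle(P[:,:2].astype(np.float32)*1000),np.median(P[:,2]))
save(c,'w2.png')
E
```

```text
7.15 [ 0.44808267 -0.19455573  0.3014375 ] [1.54669268 0.49034589 0.18067455]
714 sphere [ 0.4858 -0.1829  0.1255] r 0.0155
rim 258 ((511.0328674316406, -269.7286682128906), 15.262556076049805) 0.1067666093322808
knob stand-x 0.001376205470794565 lean deg 1.1187795594066872 y 0.08998524052758532
pin 854 ((526.2106323242188, 19.448238372802734), 15.945079803466797) 0.12766605109641938
```

```bash
python3 - <<'E'
from h import *
go([.495,.02,.30],107)
E
```

```text
t 7.15 tcp [ 0.4481 -0.1946  0.3014] shift mm [ 105.8 -192.4    1.4]
tool y at -73.53 tool x [0.959 0.284 0.001] z [ 0.001 -0.    -1.   ]
spin rad (about tool z) -0.009 q6 0.7986234077586275
```

Call:
apply_moves(plan=[18,-32,0,0,18,-32,0,0,18,-32,0,0,18,-32,0,0,18,-32,0,0,18,-32,0,0,0,0,0,0,0,0,0,0])

```text
time_s: 7.95
ee_pos: [0.4981, 0.0213, 0.3001]
eef_rot: [-3.141, 0.001, 0.291]
force: [-1.2, -0.9, 0.4]
grip_width: 0.0603
grip_force: 0.0
```

```bash
python3 - <<'E'
from h import *
c=cam('wrist'); W=pts(c); save(c,'w3.png')
m=(np.hypot(W[...,0]-.525,W[...,1]-.021)<.03)&(W[...,2]>.122)&(W[...,2]<.133); P=W[m]
print('pin',len(P),cv2.minEnclosingCircle(P[:,:2].astype(np.float32)*1000),P.mean(0),np.median(P[:,2])); v,u=np.where(m); print(u.min(),u.max(),v.min(),v.max())
m=(np.hypot(W[...,0]-.522,W[...,1]-.111)<.035)&(W[...,2]>.112)&(W[...,2]<.14); P=W[m]; 
if len(P): print('tpin',cv2.minAreaRect(P[:,:2].astype(np.float32)*1000))
go([.526,.0205,.092],107)
E
```

```text
pin 723 ((526.9869995117188, 20.416349411010742), 15.773698806762695) [0.5273578  0.0206564  0.12759804] 0.12767068597128792
314 343 141 170
tpin ((523.20361328125, 109.47383117675781), (58.947120666503906, 14.147842407226562), 3.513775587081909)
t 8.0 tcp [0.498  0.0205 0.3003] shift mm [ 27.    8.1 208.3]
tool y at -73.42 tool x [ 0.958  0.285 -0.001] z [-0.001 -0.    -1.   ]
spin rad (about tool z) -0.007 q6 1.2492228190719359
```

View pics/w3.png

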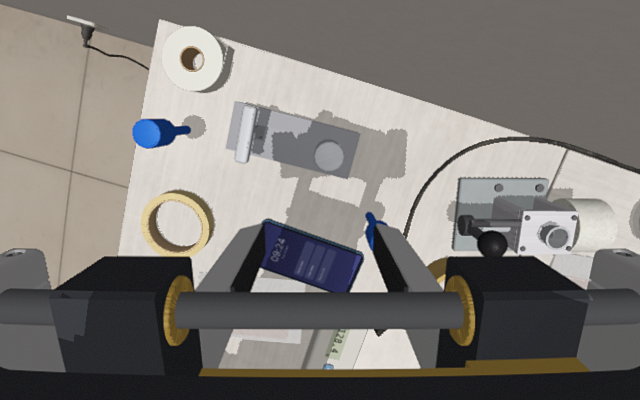

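The round steel head is at (328,156) with the T-bar at (243,133), well clear of the fingers. Going down on the head.

Call:
apply_moves(plan=[14,4,0,0,14,4,0,0,0,0,40,0,0,0,40,0,0,0,40,0,0,0,35,0,0,0,25,0,0,0,18,0,0,0,10,0,0,0,0,0,0,0,0,0])

```text
time_s: 9.1
ee_pos: [0.5274, 0.0204, 0.0936]
eef_rot: [3.141, -0.001, 0.288]
force: [0.9, 0.1, 0.4]
grip_width: 0.0603
grip_force: 0.0
```

Call:
apply_moves(plan=[0,0,0,0,0,0,0,0,0,0,0,0,0,0,0,0,0,0,0,0,0,0,0,0], hand=-1, squeeze=25)

```text
time_s: 9.7
ee_pos: [0.5272, 0.0209, 0.0931]
eef_rot: [3.141, -0.0, 0.289]
force: [0.1, -0.2, 3.0]
grip_width: 0.0319
grip_force: 25.0
```

Call:
apply_moves(plan=[0,0,-8,0,0,0,-12,0,0,0,-18,0,0,0,-22,0,0,0,-25,0,0,0,-30,0,0,0,-30,0,0,0,-25,0,0,0,0,0])

```text
time_s: 10.6
ee_pos: [0.5279, 0.0209, 0.267]
eef_rot: [3.14, -0.006, 0.289]
force: [0.2, -0.6, -1.0]
grip_width: 0.0314
grip_force: 25.0
```

```bash
python3 - <<'E'
from h import *
o=monitor.get_obs(); print(o['force'],o['grip_width'])
go([.511,-.2695,.263],107)
E
```

```text
[ 0.19240862 -0.56982855 -0.97223997] 0.031360035782322035
t 10.6 tcp [0.5279 0.0209 0.267 ] shift mm [-98.9 273.5   3.9]
tool y at -73.45 tool x [0.959 0.285 0.006] z [ 0.006 -0.    -1.   ]
spin rad (about tool z) -0.008 q6 1.2520453243211802
```

Call:
apply_moves(plan=[-4,12,0,0,-9,25,0,0,-11,30,0,0,-11,30,0,0,-11,30,0,0,-11,30,0,0,-11,30,0,0,-11,30,0,0,-10,28,0,0,-7,20,0,0,-3,9,0,0,0,0,0,0,0,0,0,0,0,0,0,0])

```text
time_s: 12.0
ee_pos: [0.5102, -0.2691, 0.2627]
eef_rot: [-3.141, 0.0, 0.29]
force: [0.5, -0.7, -1.7]
grip_width: 0.0316
grip_force: 25.0
```

```bash
python3 - <<'E'
from h import *
go([.511,-.2695,.185],107)
c=cam('wrist'); s=cam('side'); t=cam('top')
x=np.zeros((600,640,3),np.uint8); x[:285]=c['image'][:285]
x[285:600,:400]=cv2.resize(s['image'][125:204,270:370],(400,315)) ; x[285:600,405:640]=cv2.resize(t['image'][140:219,375:434],(235,315)); cv2.imwrite('pics/p1.png',x[...,::-1])
W=pts(c)
# shank & head points in hand
for z0,z1 in [(.16,.18),(.18,.2),(.2,.22),(.22,.25),(.25,.27),(.27,.29),(.29,.31)]:
    m=(np.hypot(W[...,0]-.511,W[...,1]+.2695)<.02)&(W[...,2]>z0)&(W[...,2]<z1); P=W[m]; 
    if len(P): print(z0,len(P),P.mean(0).round(4),P.min(0).round(4),P.max(0).round(4))
E
```

```text
t 12.0 tcp [ 0.5102 -0.2691  0.2627] shift mm [ 0.6  0.6 77.7]
tool y at -73.39 tool x [ 0.958  0.286 -0.   ] z [-0.  0. -1.]
spin rad (about tool z) -0.007 q6 0.7320970025768639
0.18 80 [ 0.5141 -0.2675  0.1914] [ 0.5094 -0.2739  0.1825] [ 0.5157 -0.2629  0.1998]
0.2 98 [ 0.5144 -0.2675  0.209 ] [ 0.5102 -0.2736  0.2   ] [ 0.5157 -0.263   0.2197]
0.22 2 [ 0.5152 -0.2665  0.2204] [ 0.5151 -0.2668  0.2203] [ 0.5152 -0.2662  0.2205]
0.25 409 [ 0.5214 -0.2659  0.2641] [ 0.5059 -0.2839  0.2561] [ 0.5255 -0.2496  0.27  ]
0.27 894 [ 0.5211 -0.2668  0.2807] [ 0.4977 -0.2856  0.2701] [ 0.5255 -0.2496  0.29  ]
0.29 3929 [ 0.512  -0.268   0.2975] [ 0.4943 -0.2856  0.29  ] [ 0.5255 -0.2496  0.3099]
```

View pics/p1.png

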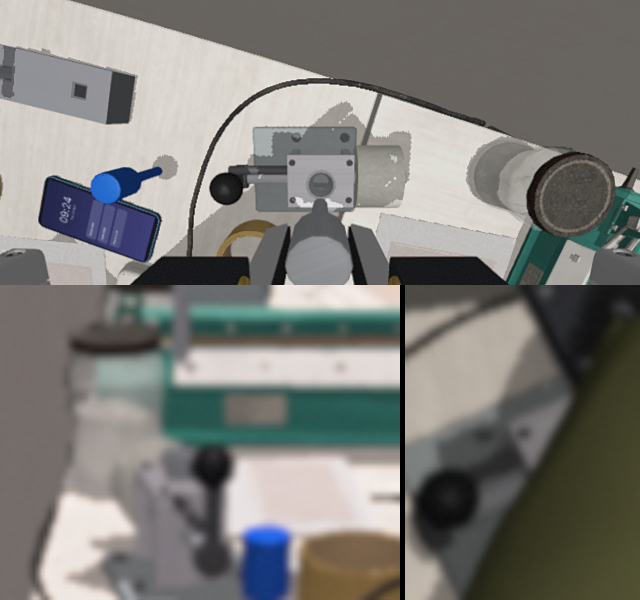

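The lever stands upright in the side view, and the pin hangs straight over the funnel, within about 1 mm. Going down, slowly from the mouth on.

Call:
apply_moves(plan=[1,0.6,0,0,0,0,20,0,0,0,25,0,0,0,18,0,0,0,8,0,0,0,8,0,0,0,8,0,0,0,8,0,0,0,0,0])

```text
time_s: 13.05
ee_pos: [0.511, -0.2702, 0.1669]
eef_rot: [-3.141, 0.001, 0.289]
force: [-0.2, 0.8, -1.8]
grip_width: 0.0317
grip_force: 25.0
```

Call:
apply_moves(plan=[0,0,6,0,0,0,6,0,0,0,6,0,0,0,6,0,0,0,0,0])

```text
time_s: 13.55
ee_pos: [0.5109, -0.2701, 0.1428]
eef_rot: [-3.141, 0.001, 0.289]
force: [-0.7, 0.4, -0.5]
grip_width: 0.0314
grip_force: 25.0
```

Call:
apply_moves(plan=[0,0,6,0,0,0,6,0,0,0,5,0,0,0,4,0,0,0,3,0,0,0,0,0,0,0,0,0])

```text
time_s: 14.25
ee_pos: [0.5113, -0.2704, 0.12]
eef_rot: [3.141, -0.0, 0.289]
force: [-0.3, 0.1, -0.6]
grip_width: 0.0318
grip_force: 25.0
```

Call:
apply_moves(plan=[0,0,1.5,0,0,0,1.5,0,0,0,1,0,0,0,0,0])

```text
time_s: 14.65
ee_pos: [0.5113, -0.2703, 0.1162]
eef_rot: [3.141, -0.0, 0.289]
force: [-1.4, 0.6, 2.7]
grip_width: 0.0318
grip_force: 25.0
```

Call:
apply_moves(plan=[0,0,0,0,0,0,0,0,0,0,0,0,0,0,0,0,0,0,-15,0,0,0,-30,0,0,0,-45,0,0,0,-45,0,0,0,-45,0,-45,0,0,0,-30,0,0,0,0,0,0,0], hand=0.2)

```text
time_s: 15.85
ee_pos: [0.4372, -0.2925, 0.2967]
eef_rot: [3.14, -0.0, 0.287]
force: [0.4, -0.5, 0.4]
grip_width: 0.0562
grip_force: 0.0
```

```bash
python3 - <<'E'
from h import *
c=cam('wrist'); s=cam('side'); W=pts(c); I=c['image']; print(monitor.get_obs()['time_s'],monitor.get_obs()['force'])
m=(np.hypot(W[...,0]-.511,W[...,1]+.2695)<.025)&(W[...,2]>.142)&(W[...,2]<.2); P=W[m]; print('head top',len(P),cv2.minEnclosingCircle(P[:,:2].astype(np.float32)*1000),np.percentile(P[:,2],[5,50,95]))
A=np.c_[P[:,:2],np.ones(len(P))]; print('tilt',np.linalg.lstsq(A,P[:,2],rcond=None)[0][:2])
m=(np.hypot(W[...,0]-.4845,W[...,1]+.1833)<.035)&(W[...,2]>.115)&(W[...,2]<.16)&(I.max(2)<60)
P=W[m]; A=np.c_[2*P,np.ones(len(P))]; q=np.linalg.lstsq(A,(P**2).sum(1),rcond=None)[0]; print('knob',q[:3].round(4))
x=np.zeros((600,640,3),np.uint8); x[:285]=I[:285]; x[285:600,:400]=cv2.resize(s['image'][125:204,270:370],(400,315)); cv2.imwrite('pics/f1.png',x[...,::-1])
E
```

```text
15.95 [ 0.5401074  -0.77269978 -0.54589576]
head top 904 ((509.9982604980469, -269.6827697753906), 15.822378158569336) [0.14920237 0.15089382 0.15218757]
tilt [ 0.0003129 -0.0011433]
knob [ 0.4853 -0.1836  0.1255]
```

View pics/f1.png

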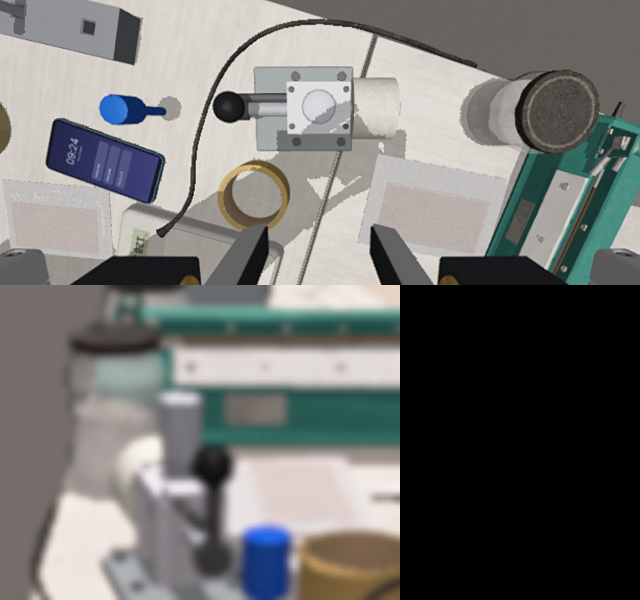

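The head sits on the funnel at (319,105) in the wrist view. Its top is at z = 0.151, so the centre is 22 mm above the mouth, which is home. The pin is level, the knob is upright and the gripper is clear.

```bash
python3 -c "
from station import ctrl
print(ctrl.hand_in())"
```

```text
the job is handed in; nothing more can be done
None
```

The job is handed in, with no verdict returned: the lever is up at its stop (about 1° off upright), the round-headed pin is home in the funnel (head centre 22 mm above the mouth) and released, and I never touched the T-handled pin.

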